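Lock the cover of the water-filter unit with its quarter-turn fastener

TASK

Close the cartridge bay of the water-filter unit: with a fingertip, push the loose cover along its guides until it is fully home against the stop under the head, and only then set a fingertip in the slot of the round cam fastener and turn it a quarter-turn clockwise to its stop, so that its tongue swings over the cover's ledge and locks it. Only push and turn: do not lift the cover, do not force the fastener against a cover that is still ajar, and leave the mug, tin and jar where they stand. Finish with the hand clear of everything.

Things in the scene. Friction and masses are not known exactly. Their poses are not given: they have to be found in the camera images.
- unit: Low white water-filter unit fixed to the worktop, 232 mm (its x) by 240 mm (its y). Origin: centre of its underside, on the worktop. Its x axis points from its front edge to the head (raised block at its back), y to its left, z up. Flat deck 50 mm high. The cover slides along x on the left half, over a 70 mm square bay with a cartridge; the cam fastener is on the right half, at x = -31, y = -64 mm.
- head_stop (a point): Fixed point on the unit's head: lower middle of the stop face that the cover's leading edge meets (unit x = 86, y = 49 mm, on the deck). The head is 130 mm wide, 30 mm deep, 90 mm high over the worktop; an overhang reaches 12 mm forward of the stop, 25 mm above the deck. Guides 16 mm high run along both sides of the cover, with 2 mm play each side. At unit x = 80, y = -72 mm: a fixed cap 23 mm high.
- cover: Loose grey cover, 0.25 to 0.5 kg, flat on the deck: plate 105 mm long (its x), 110 mm wide, 22 mm thick, with a ledge 8 mm thick that sticks out 25 mm from its near end over the full width. Origin: middle of the near end of the thick plate, on its underside. Its x axis points along the unit's x, to the head. Starts 25 to 45 mm short of home; slides at a push of about 1 to 4 N.
- push_face (a point): Point on the cover: middle of the upright step face (14 mm high, 110 mm wide, facing the unit's -x) between the ledge and the thick plate, 7 mm above the ledge's top, 65 mm above the worktop. Push here towards the unit's +x.
- cover_stop (a point): Fixed point on the unit: where push_face is when the cover is fully home (unit x = -19, y = 49 mm, 65 mm above the worktop).
- cam (a joint): Turn of the cam fastener, rad: 0 = unlocked, tongue to the unit's -x; grows clockwise seen from above; 1.571 = locked, at its stop, tongue to the unit's +y over the cover's ledge. Starts at 0 to 0.25; friction 0.08 N m, stays where left. The tongue, 18 mm wide, reaches 80 mm from the axis, 10 to 16 mm above the deck; it clears the ledge but meets the thick plate's side if the cover is ajar.
- slot_centre (a point): Centre of the slot's floor, on the fastener's upright axis, 72 mm above the worktop. The fastener is a plain steel disc, 88 mm diameter, its top 89 mm above the worktop, inside a fixed white collar (106 mm outside, 88 mm high). One open-topped slot runs across the disc, along the tongue: 34 mm wide, 80 mm long, 17 mm deep; its walls take the push of shut fingertips or a single one.
- slot_end (a point): Point on the slot's floor 22 mm from the axis, in the half over the tongue; turns with the fastener. From slot_centre it lies, in the unit's frame, in the direction (x, y) = (-cos q, sin q), q = the cam joint.
- mug: White dotted mug, 82 x 114 x 91 mm, loose, left of the unit; origin centre of its underside. Leave it alone.
- tin: Short food tin, 75 mm diameter, 58 mm high, loose, right of the unit; origin centre of its underside. Leave it alone.
- jar: Glass jar with dark lid, 61 mm diameter, 86 mm high, loose, behind the unit; origin centre of its underside. Leave it alone.

How it is judged:
On the way, in this order (a step that is already met when the one before it is completed fails the run):
1. the cover is fully home (within 3 mm), the fastener not yet turned (x of push_face in the frame of unit above -0.022 m and angle between the x axis of cover and the x axis of unit, either way round below 0.05 rad and value of joint cam below 0.6 rad), for 0.2 s.
2. the fastener is turned to its locked stop (value of joint cam above 1.45 rad), for 0.2 s.
At the end, for the whole second after the job is handed in: The cover lies flat on the deck, within 3 mm of its home stop and square to the guides (0.05 rad), at rest; the fastener is turned past 1.45 rad (stop at 1.57) (x of push_face in the frame of unit above -0.022 m and angle between the x axis of cover and the x axis of unit, either way round below 0.05 rad and value of joint cam above 1.45 rad and z of cover in the frame of unit below 0.054 m and linear speed of cover below 0.01 m/s and velocity of joint cam below 0.05 rad/s); the robot touches nothing.
It fails at once if the fastener is turned (past 0.6 rad) while the cover is more than 6 mm ajar (value of joint cam above 0.6 rad and x of push_face in the frame of unit below -0.025 m).
It fails at once if the cover is lifted (more than 10 mm) off the deck or tipped (z of cover in the frame of unit above 0.06 m or angle between cover's own z axis and vertical above 0.15 rad).
It fails at once if the mug, tin or jar is moved more than 20 mm or lifted (distance of any of mug, tin, jar from where it was at the start of the episode above 0.02 m).
It also fails if it takes over 46 s, if anything falls off the work surface, if the arm or the gripper's body presses on something with over 40 N, if the wrist force passes 120 N, or if a joint passes its speed limit or range.

ROBOT

A 6-joint arm with a two-finger parallel gripper is mounted at the origin on a cart in front of the work surface, level with it; the furniture and walls round the work are solid. World frame = base frame: x ahead of the robot, y to its left, z up, the work surface at z = 0. Lengths are in m, angles in rad, forces in N, time in s.
With the tool pointing down it reaches from about 0.25 to 0.725 m from the base axis. Payload 9.7 kg.
Tool frame: the origin (TCP) lies on the front face of the gripper's body, between the roots of the fingers; the fingertips stand 73 mm ahead of it and the grasp point (between the pads) lies 54 mm ahead of it; z points along the fingers, y is the line along which they close (so a half turn about z gives the same grasp; the last joint's range is limited). The gripper opens to 85 mm and grips with 20 to 120 N. Pads are 22 mm wide; open, the fingers measure 114 mm over their backs; the gripper's body (76 mm by 85 mm) begins 54 mm behind the grasp point. The pads swing forward as they close: fully open they stand 13 mm farther back than shut.
Start: joints at [-1.157, 0.087, 0.176, 1.66, 0, 1.571], TCP at [0.221, -0.504, 0.304] pointing down, gripper open.
Joint ranges: [-3.13, 3.13], [-0.85, 1.81], [-1.15, 1.24], [-2.2, 2.28], [-1.44, 1.52], [-3.14, 3.14]. Speed limits (rad/s): [2.22, 2.22, 2.57, 3.14, 3.14, 3.14].

INTERFACE

Orientations are given as [roll, pitch, yaw] about the fixed x, y, z axes, in that order (R = Rz(yaw) Ry(pitch) Rx(roll)).
In Python, from bench import manip gives the robot as it stands.
- The arm moves only by the tool play_rows, never from a script. Its argument "plan" is a list of rows, each a list of 3 entries, a list of its own where there are three numbers: the turn, a rotation vector about the tool's x, y, z in rad, then the shift along the tool's x, y, z in m, then the opening, from -1 (shut) to 1 (fully open). In form: [[[rx, ry, rz], [x, y, z], hand], ...]. A call has exactly 8 rows; each row is the pose to reach, as a shift and turn from the pose commanded when the call began, along the tool's axes at that moment; what a row does not reach only later rows make up. A row lasts 1/10 s, in which the tool goes at most 50 mm and 8.59 degrees, less where a joint would pass 70% of its speed; a pose out of reach is approached as far as the arm can. A call with a gripper value outside its range is refused whole. The fingers move at their own pace and stop on an object; "grip_force" is the grip in N (left out, the last holds). Time passes only in rows, so rows that repeat a pose let the fingers close, or fill a call up. It gives the time, the measured TCP pose, the force, the opening and the grip force at its end, in the units of the state.
- manip.get_state(): the state, without advancing time (a new reading comes with each control period).
- manip.capture(name): name is "scene" or "side" or "wrist"; returns the picture (400x640x3 uint8, red, green, blue); there is no depth.
- manip.get_calibration(name): a dict with "intrinsics" (3x3 intrinsics, pixels), "pose" (4x4, takes a point from camera to world coordinates). Camera axes: x right, y up, looking along -z (the intrinsics and any distortion apply to the point x, -y, -z); pixel columns grow to the right and rows downward; lengths in m; the calibration is good to about 2 mm. A picture is of the moment at which its call begins: read the wrist's pose just before it. get_calibration takes no time and is no camera call; for the wrist camera it gives the pose at the moment of the call.
- manip.hand_in(): hands the job in; it is judged then, once.
Trained networks look in the newest picture that a camera, given by its name, has taken for a name from the list of things; names that differ only in an ending like _2 or _b are one class to them, and where a whole thing is asked for, a point or a joint stands for the part that bears it (a point fixed in the world has none). Each returns a list of dicts, best first, with "p" (0 to 1); they miss things now and then, are a little off and sometimes report something else, mostly with a low value. They report only what shows in the picture. A call takes as long as a camera call.
- manip.silhouettes(name, camera): "region" (400x640 bool, what is visible of it) and "bbox" ([left, top, right, bottom] in pixels, round what is visible of it).
The state is a dict: "t": time; "joint_pos": joint angles; "joint_velocities": joint speeds; "effort": joint torques, N m; "tool_pos": TCP position; "orientation": TCP orientation; "contact_force": force on the tool from outside, world axes, zero at the start; "moment": the same for the moment, N m; "grip_width": finger opening in m; "finger_force": force on a finger pad.
Only numpy, scipy, OpenCV 4.12 (cv2) and the standard library are available. Lean on these libraries where they do the work, as an engineer would, in place of code of your own. Each camera call takes 0.05 s, during which the arm holds its last target. There are 200 camera calls.

## Working session

There is one attempt and no reset: what is moved stays moved. The work goes in short steps, Python scripts to look and compute and a tool call to move; the robot and the scene stay as the last step left them, time stands still between calls to the robot, and variables do not carry over. Pictures are saved under pics/ and viewed, at most 10 in all, crops included, and the job is handed in when it is done.

Besides the shell and the picture viewer there is one more tool, called as name(argument=value, ...) on one line, values as JSON. play_rows: Moves the arm, as the interface text tells. Its arguments: {"type":"object","properties":{"plan":{"type":"array","items":{"type":"array"}},"grip_force":{"type":"number"}},"required":["plan"]}

```bash
mkdir -p pics; cat > h.py <<'E'
import numpy as np, cv2
from bench import manip
def cap(c,n):
    im=manip.capture(c); cv2.imwrite(f'pics/{n}.png',im[:,:,::-1]); return im
E
python3 - <<'E'
from h import *
np.set_printoptions(precision=4,suppress=True)
for c in ['scene','side']:
    cap(c,c+'0'); k=manip.get_calibration(c); print(c,k)
    for n in ['unit','cover','cam','mug','tin','jar']:
        for d in manip.silhouettes(n,c)[:1]:
            r=d['region'];ys,xs=np.nonzero(r); print(n,round(d['p'],2),d['bbox'],xs.mean(),ys.mean(),r.sum())
s=manip.get_state(); print(s)
E
```

```text
scene {'intrinsics': array([[436.6893,   0.    , 318.26  ],
       [  0.    , 436.6893, 204.5971],
       [  0.    ,   0.    ,   1.    ]]), 'pose': array([[-0.8157,  0.429 , -0.388 ,  0.1964],
       [-0.5784, -0.5977,  0.5552,  0.7113],
       [ 0.0063,  0.6773,  0.7357,  0.8576],
       [ 0.    ,  0.    ,  0.    ,  1.    ]])}
unit 0.66 [287.6, 171.8, 420.2, 285.5] 353.9060882800609 221.8199391171994 6570
cover 0.83 [314.0, 200.8, 385.2, 255.3] 348.57363636363635 229.46636363636364 2200
cam 0.79 [362.6, 186.3, 403.5, 224.2] 381.2920353982301 198.7281921618205 791
mug 0.72 [295.3, 253.6, 336.0, 304.9] 318.19039735099335 276.19812362030905 1812
tin 0.92 [373.7, 163.8, 406.2, 188.9] 389.62698412698415 175.00198412698413 504
jar 0.74 [271.0, 175.1, 296.1, 213.3] 283.8759894459103 192.27704485488127 758
side {'intrinsics': array([[495.6426,   0.    , 315.5948],
       [  0.    , 495.6426, 192.9757],
       [  0.    ,   0.    ,   1.    ]]), 'pose': array([[ 0.9829,  0.1   , -0.1545,  0.426 ],
       [-0.184 ,  0.5185, -0.835 , -0.8479],
       [-0.0034,  0.8492,  0.5281,  0.6985],
       
[... 319 characters left out ...]
265.97777777777776 173.14343434343434 990
tin 0.96 [277.6, 256.9, 316.6, 299.1] 299.21926910299004 275.4205980066445 1505
jar 0.96 [351.6, 181.3, 376.6, 225.1] 362.98596112311014 202.1522678185745 926
{'t': 0.7, 'joint_pos': array([-1.157 ,  0.0869,  0.1759,  1.6598, -0.    ,  1.5708]), 'joint_velocities': array([ 0.0012,  0.0009, -0.0008, -0.    ,  0.    ,  0.0004]), 'effort': array([ -0.0029, -51.9956,  46.4793,   0.0008,  -0.0001,  -0.    ]), 'tool_pos': array([ 0.2211, -0.5036,  0.3039]), 'orientation': array([3.1416, 0.    , 0.4138]), 'contact_force': array([ 0.0661, -0.0134, -1.2002]), 'moment': array([ 0.013 , -0.0085,  0.0361]), 'finger_force': 0.0, 'grip_width': 0.08554279552832136}
```

View pics/scene0.png

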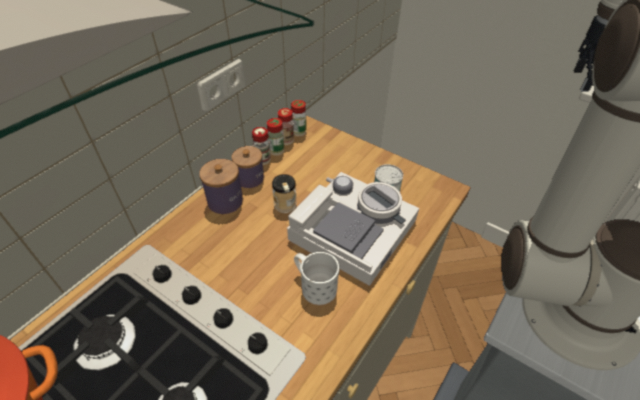

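View pics/side0.png

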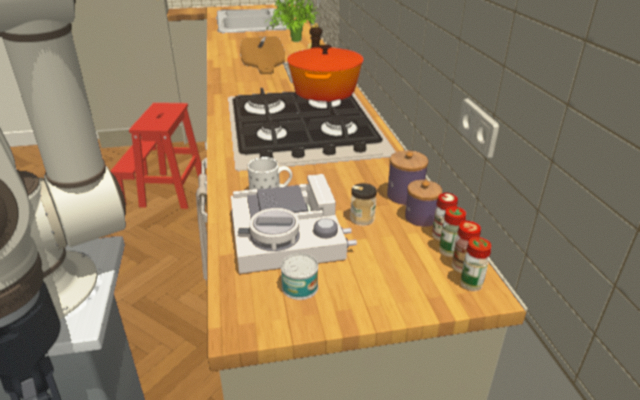

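```bash
cat >> h.py <<'E'
from scipy.optimize import minimize
def proj(k,P):
    T=np.linalg.inv(k['pose']); p=P@T[:3,:3].T+T[:3,3]; K=k['intrinsics']
    return np.c_[K[0,0]*p[:,0]/-p[:,2]+K[0,2], K[1,1]*-p[:,1]/-p[:,2]+K[1,2]]
def unproj(k,uv,z):
    K=k['intrinsics']; uv=np.atleast_2d(uv)
    d=np.c_[(uv[:,0]-K[0,2])/K[0,0],-(uv[:,1]-K[1,2])/K[1,1],-np.ones(len(uv))]@k['pose'][:3,:3].T
    o=k['pose'][:3,3]; return o+d*((z-o[2])/d[:,2])[:,None]
def box(x0,x1,y0,y1,z0,z1): return np.array([[x,y,z] for x in(x0,x1) for y in(y0,y1) for z in(z0,z1)])
def cyl(x,y,r,z0,z1):
    a=np.linspace(0,2*np.pi,40); return np.array([[x+r*np.cos(t),y+r*np.sin(t),z] for t in a for z in(z0,z1)])
UNIT=[box(-.116,.116,-.12,.12,0,.05),box(.086,.116,-.016,.114,.05,.09),cyl(-.031,-.064,.053,.05,.088)]
def toW(q,P):
    c,s=np.cos(q[2]),np.sin(q[2]); return P@np.array([[c,-s,0],[s,c,0],[0,0,1]]).T+[q[0],q[1],0]
def ren(k,q,parts,S=4):
    m=np.zeros((400*S,640*S),np.uint8)
    for P in parts:
        h=cv2.convexHull(proj(k,toW(q,P)).astype(np.float32)).reshape(-1,2)
        cv2.fillConvexPoly(m,np.round((h+.5)*S*16-8).astype(np.int32),255,shift=4)
    return cv2.resize(m,(640,400),interpolation=cv2.INTER_AREA)/255.
def fit(views,q0,parts=UNIT):
    def c(q): return sum((np.abs(ren(k,q,parts)-m)*w).sum() for k,m,w in views)
    best=None
    for dy in (0,.1,-.1):
        r=minimize(c,np.array(q0)+[0,0,dy],method='Nelder-Mead',options=dict(initial_simplex=np.array(q0)+[0,0,dy]+np.array([[0,0,0],[.03,0,0],[0,.03,0],[0,0,.15]]),xatol=1e-4,fatol=.1))
        if best is None or r.fun<best.fun: best=r
    return best.x,best.fun
def look(c):
    """call after capture"""
    k=manip.get_calibration(c); g={}
    for n in ['unit','cover','cam','mug','tin','jar']:
        d=manip.silhouettes(n,c); g[n]=d[0]['region'] if d and d[0]['p']>.4 else np.zeros((400,640),bool)
    m=g['unit']|g['cover']|g['cam']; m=cv2.morphologyEx(m.astype(np.uint8),cv2.MORPH_CLOSE,np.ones((5,5)))
    cs,_=cv2.findContours(m,0,1); cv2.drawContours(m,cs,-1,1,-1)
    ig=cv2.dilate((g['mug']|g['tin']|g['jar']).astype(np.uint8),np.ones((5,5)))
    return (k,m.astype(float),1.-ig),g
E
python3 - <<'E'
from h import *
np.set_printoptions(precision=4,suppress=True)
V=[];G={}
for c in ['scene','side']:
    manip.capture(c); v,g=look(c); V.append(v); G[c]=g
q,f=fit(V,[.45,-.15,0.]); print(q,f)
for v in V: print(fit([v],q))
for n in ['cover','cam']:
  for v,c in zip(V,G):
    ys,xs=np.nonzero(G[c][n]); w=unproj(v[0],[xs.mean(),ys.mean()],.07 if n=='cover' else .085)[0]
    d=w[:2]-q[:2];cc,s=np.cos(q[2]),np.sin(q[2]);print(n,c,w,[cc*d[0]+s*d[1],-s*d[0]+cc*d[1]])
for n in ['mug','tin','jar']:
  for v,c in zip(V,G):
    ys,xs=np.nonzero(G[c][n]); print(n,unproj(v[0],[xs.mean(),ys.mean()],.04)[0])
print(manip.get_calibration('wrist')['pose'],manip.get_calibration('wrist')['intrinsics'])
E
```

```text
[0.5259 0.0878 0.0219] 1000.6588235294118
(array([0.5271, 0.0828, 0.0161]), np.float64(211.20784313725488))
(array([0.5259, 0.0974, 0.0294]), np.float64(450.16470588235296))
cover scene [0.5083 0.1406 0.07  ] [np.float64(-0.016465854089335933), np.float64(0.053218110312433384)]
cover side [0.5158 0.1373 0.07  ] [np.float64(-0.00901127135680091), np.float64(0.04969262339303661)]
cam scene [0.4896 0.0243 0.085 ] [np.float64(-0.03762742640277651), np.float64(-0.0626443800659436)]
cam side [0.4905 0.0238 0.085 ] [np.float64(-0.03679507353068642), np.float64(-0.063168499095717)]
mug [0.5032 0.2698 0.04  ]
mug [0.4957 0.0885 0.04  ]
tin [ 0.5348 -0.1077  0.04  ]
tin [ 0.529  -0.1048  0.04  ]
jar [0.7239 0.1109 0.04  ]
jar [0.7226 0.1249 0.04  ]
[[ 0.403   0.8674  0.2919  0.2956]
 [-0.9152  0.382   0.1285 -0.4709]
 [-0.     -0.3189  0.9478  0.3739]
 [ 0.      0.      0.      1.    ]] [[288.4849   0.     323.1492]
 [  0.     288.4849 199.9401]
 [  0.       0.       1.    ]]
```

play_rows(plan=[[[0,0,-0.15],[0.038,-0.032,0.003],-1],[[0,0,-0.3],[0.076,-0.064,0.006],-1],[[0,0,-0.44],[0.114,-0.096,0.01],-1],[[0,0,-0.58],[0.152,-0.128,0.014],-1],[[0,0,-0.72],[0.19,-0.16,0.017],-1],[[0,0,-0.86],[0.228,-0.192,0.02],-1],[[0,0,-1.0],[0.266,-0.224,0.024],-1],[[0,0,-1.14],[0.304,-0.256,0.028],-1]])

```text
t: 2.2
tool_pos: [0.397, -0.145, 0.2761]
orientation: [3.14, 0.0, 1.559]
contact_force: [0.7, -1.7, 0.2]
grip_width: -0.0002
finger_force: 0.0
```

play_rows(plan=[[[0,0,0],[0.038,0.018,0.003],-1],[[0,0,0],[0.076,0.036,0.006],-1],[[0,0,-0.02],[0.114,0.054,0.009],-1],[[0,0,-0.02],[0.152,0.072,0.012],-1],[[0,0,-0.02],[0.19,0.09,0.016],-1],[[0,0,-0.02],[0.229,0.11,0.016],-1],[[0,0,-0.02],[0.229,0.11,0.016],-1],[[0,0,-0.02],[0.229,0.11,0.016],-1]])

```text
t: 3.0
tool_pos: [0.5104, 0.0809, 0.2595]
orientation: [-3.141, 0.0, 1.576]
contact_force: [0.5, -0.0, -0.3]
grip_width: -0.0003
finger_force: 0.0
```

```bash
python3 - <<'E'
from h import *
np.set_printoptions(precision=4,suppress=True)
k=manip.get_calibration('wrist')
im=cap('wrist','w1'); v,g=look('wrist')
print(manip.get_state()['tool_pos'],manip.get_state()['orientation'],k['pose'])
q,f=fit([v],[.526,.083,.018]); print(q,f)
o=im[:,:,::-1].copy()
for P in UNIT:
    h=cv2.convexHull(proj(k,toW(q,P)).astype(np.float32)); cv2.polylines(o,[np.round(h).astype(int)],True,(0,0,255))
for n in ['cover','cam']:
    cs,_=cv2.findContours(g[n].astype(np.uint8),0,1); cv2.drawContours(o,cs,-1,(0,255,0),1); print(n,g[n].sum())
cv2.imwrite('pics/w1o.png',o)
E
```

```text
[0.5103 0.0794 0.2602] [ 3.141  -0.0001  1.5725] [[ 1.     -0.0063  0.0001  0.5097]
 [ 0.006   0.9479  0.3185  0.1625]
 [-0.0021 -0.3185  0.9479  0.3294]
 [ 0.      0.      0.      1.    ]]
[0.5258 0.086  0.0175] 4305.917647058824
cover 18099
cam 4053
```

View pics/w1o.png

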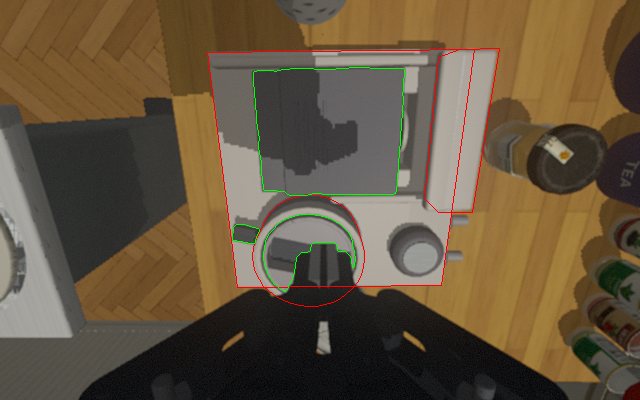

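```bash
cat >> h.py <<'E'
def toU(q,w):
    d=w[:,:2]-np.array(q[:2]);c,s=np.cos(q[2]),np.sin(q[2]); return np.c_[c*d[:,0]+s*d[:,1],-s*d[:,0]+c*d[:,1]]
E
python3 - <<'E'
from h import *
np.set_printoptions(precision=4,suppress=True)
k=manip.get_calibration('wrist'); manip.capture('wrist'); v,g=look('wrist')
w=v[2].copy(); w[235:,285:365]=0; w[285:]=0
q,f=fit([(v[0],v[1],w)],[.526,.083,.018]); print(q,f)
print('far',toU(q,unproj(k,[[405,70],[402,110],[400,150],[397,192]],.072)))
print('ledge end',toU(q,unproj(k,[[253,72],[258,130],[262,188]],.058)))
print('tongue',toU(q,unproj(k,[[232,240],[235,225],[258,230],[245,233]],.066)))
t=g['cam'].copy(); print('disc', toU(q,unproj(k,[[262,255],[310,215],[356,255]],.089)))
print('slot left end corners', toU(q,unproj(k,[[275,238],[268,262]],.089)))
S=np.array([[-.019-.0,.049,.065],[-.031,-.064,.072],[-.053,-.064,.072]]); print(toW(q,S))
E
cd pics; python3 -c "
import cv2;a=cv2.imread('w1.png')[40:300,200:460];cv2.imwrite('w1c.png',cv2.resize(a,(780,600)[:1]*1+(600,) if 0 else (600,600),interpolation=3))"
```

```text
[0.5262 0.0866 0.0182] 1027.7176470588236
far [[ 0.0522  0.0994]
 [ 0.052   0.068 ]
 [ 0.0527  0.034 ]
 [ 0.0526 -0.0052]]
ledge end [[-0.0757  0.1012]
 [-0.0756  0.0521]
 [-0.0765 -0.0034]]
tongue [[-0.1097 -0.0554]
 [-0.1048 -0.039 ]
 [-0.0824 -0.0447]
 [-0.0957 -0.0478]]
disc [[-0.075  -0.0601]
 [-0.0285 -0.0204]
 [ 0.0136 -0.0615]]
slot left end corners [[-0.0615 -0.0427]
 [-0.0699 -0.0677]]
[[0.5063 0.1352 0.065 ]
 [0.4964 0.022  0.072 ]
 [0.4744 0.0216 0.072 ]]
```

View pics/w1c.png

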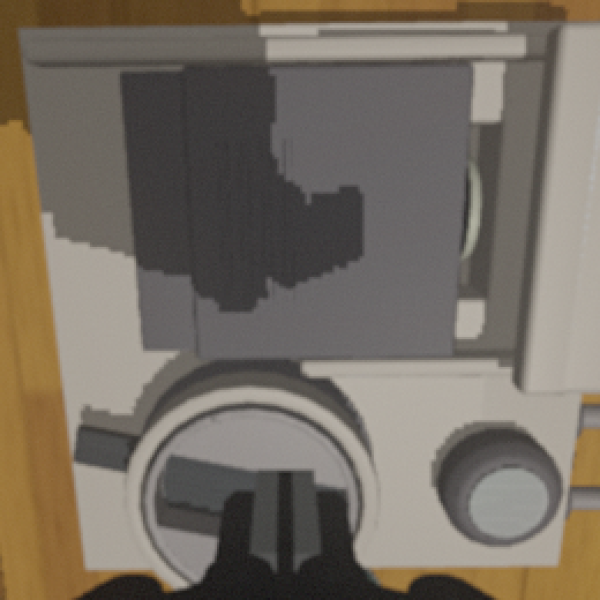

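play_rows(plan=[[[0,0,-0.015],[0.02,-0.02,0],-1],[[0,0,-0.015],[0.04,-0.045,0.02],-1],[[0,0,-0.015],[0.055,-0.062,0.05],-1],[[0,0,-0.015],[0.055,-0.062,0.08],-1],[[0,0,-0.015],[0.055,-0.062,0.105],-1],[[0,0,-0.015],[0.055,-0.062,0.118],-1],[[0,0,-0.015],[0.055,-0.062,0.124],-1],[[0,0,-0.015],[0.055,-0.062,0.124],-1]])

```text
t: 4.5
tool_pos: [0.4484, 0.1349, 0.1359]
orientation: [-3.141, 0.0, 1.589]
contact_force: [-0.8, -0.1, 0.0]
grip_width: 0.0001
finger_force: 0.0
```

play_rows(plan=[[[0,0,0],[0,0.006,0],-1],[[0,0,0],[0,0.011,0],-1],[[0,0,0],[0,0.016,0],-1],[[0,0,0],[0,0.02,0],-1],[[0,0,0],[0,0.024,0],-1],[[0,0,0],[0,0.028,0],-1],[[0,0,0],[0,0.032,0],-1],[[0,0,0],[0,0.036,0],-1]])

```text
t: 5.3
tool_pos: [0.4846, 0.1357, 0.1368]
orientation: [3.142, -0.0, 1.589]
contact_force: [-5.3, 0.8, 6.4]
grip_width: 0.0001
finger_force: 3.7
```

play_rows(plan=[[[0,0,0],[0,0.002,0],-1],[[0,0,0],[0,0.004,0],-1],[[0,0,0],[0,0.005,0],-1],[[0,0,0],[0,0.006,0],-1],[[0,0,0],[0,0.007,0],-1],[[0,0,0],[0,0.007,0],-1],[[0,0,0],[0,0.007,0],-1],[[0,0,0],[0,0.007,0],-1]])

```text
t: 6.1
tool_pos: [0.4916, 0.1358, 0.1368]
orientation: [3.141, -0.0, 1.589]
contact_force: [-4.8, -0.1, 5.7]
grip_width: -0.0004
finger_force: 3.2
```

play_rows(plan=[[[0,0,0],[0,0.001,-0.001],-1],[[0,0,0],[0,0.002,-0.002],-1],[[0,0,0],[0,0.003,-0.002],-1],[[0,0,0],[0,0.003,-0.002],-1],[[0,0,0],[0,0.004,-0.002],-1],[[0,0,0],[0,0.004,-0.002],-1],[[0,0,0],[0,0.004,-0.002],-1],[[0,0,0],[0,0.004,-0.002],-1]])

```text
t: 6.9
tool_pos: [0.4954, 0.1358, 0.1381]
orientation: [3.141, -0.0, 1.589]
contact_force: [-1.3, -0.8, 4.5]
grip_width: -0.0003
finger_force: 2.0
```

play_rows(plan=[[[0,0,0],[0,0.001,-0.001],-1],[[0,0,0],[0,0.001,-0.001],-1],[[0,0,0],[0,0.002,-0.001],-1],[[0,0,0],[0,0.002,-0.001],-1],[[0,0,0],[0,0.003,-0.001],-1],[[0,0,0],[0,0.003,-0.001],-1],[[0,0,0],[0,0.003,-0.001],-1],[[0,0,0],[0,0.003,-0.001],-1]])

```text
t: 7.7
tool_pos: [0.4983, 0.1359, 0.1389]
orientation: [3.142, -0.0, 1.589]
contact_force: [0.8, -0.4, -0.8]
grip_width: 0.0001
finger_force: 0.0
```

```bash
python3 - <<'E'
from h import *
np.set_printoptions(precision=4,suppress=True)
print(manip.get_state()['contact_force'])
q=[.5262,.0866,.0182]
k=manip.get_calibration('wrist'); im=cap('wrist','w2')
o=im[:,:,::-1].copy()
for X in (-.019,.086):
    p=proj(k,toW(q,np.array([[X,-.006,.072],[X,.104,.072]]))); cv2.line(o,*[tuple(int(round(a)) for a in r) for r in p],(0,0,255),1); print(X,p)
c=manip.silhouettes('cover','wrist')[0]; cs,_=cv2.findContours(c['region'].astype(np.uint8),0,1); cv2.drawContours(o,cs,-1,(0,255,0),1)
cv2.imwrite('pics/w2o.png',o)
im=manip.capture('side'); cv2.imwrite('pics/s2.png',cv2.resize(im[160:280,200:360,::-1],(800,600),interpolation=3))
E
```

```text
[ 0.7517 -0.351  -0.7572]
-0.019 [[337.1538 344.0786]
 [340.8777 163.2573]]
0.086 [[511.8523 344.3365]
 [559.761  163.4771]]
```

View pics/w2o.png

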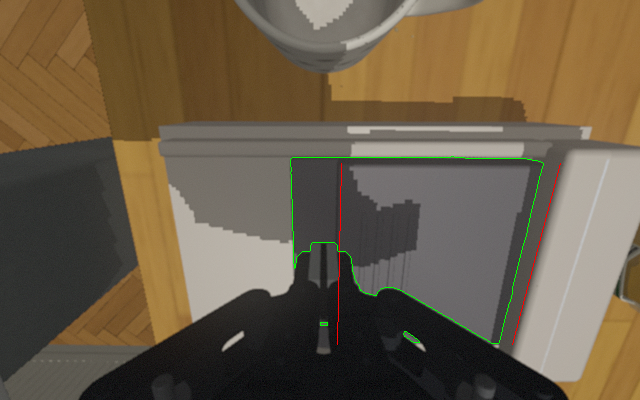

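```bash
cd pics; python3 -c "
import cv2;a=cv2.imread('w2.png')[140:300,270:590];cv2.imwrite('w2c.png',cv2.resize(cv2.convertScaleAbs(a,alpha=1.6),(800,400),interpolation=3))"
```

```text
(no output)
```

View pics/w2c.png

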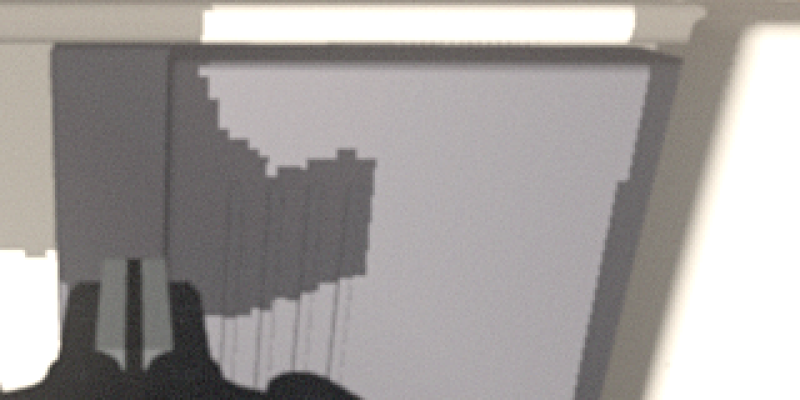

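```bash
python3 - <<'E'
from h import *
q=[.5262,.0866,.0182]
k=manip.get_calibration('wrist')
for x,z in ((.074,.075),(.074,.09)): print(proj(k,toW(q,np.array([[x,-.006,z],[x,.104,z]]))))
E
```

```text
[[494.66426034 348.29835006]
 [539.12837455 164.7154392 ]]
[[510.23379879 370.59571066]
 [564.39768416 171.93278027]]
```

play_rows(plan=[[[0,0,0],[0,0.001,0],-1],[[0,0,0],[0,0.001,0],-1],[[0,0,0],[0,0.002,0],-1],[[0,0,0],[0,0.002,0],-1],[[0,0,0],[0,0.003,0],-1],[[0,0,0],[0,0.003,0],-1],[[0,0,0],[0,0.003,0],-1],[[0,0,0],[0,0.003,0],-1]])

```text
t: 8.65
tool_pos: [0.5004, 0.1358, 0.1388]
orientation: [-3.14, 0.0, 1.589]
contact_force: [-6.9, 0.2, 4.2]
grip_width: -0.0
finger_force: 3.7
```

play_rows(plan=[[[0,0,0],[0,0.001,0],-1],[[0,0,0],[0,0.001,0],-1],[[0,0,0],[0,0.002,0],-1],[[0,0,0],[0,0.002,0],-1],[[0,0,0],[0,0.002,0],-1],[[0,0,0],[0,0.002,0],-1],[[0,0,0],[0,0.002,0],-1],[[0,0,0],[0,0.002,0],-1]])

```text
t: 9.45
tool_pos: [0.501, 0.1357, 0.1387]
orientation: [-3.136, 0.0, 1.589]
contact_force: [-16.8, -1.2, 11.3]
grip_width: 0.0
finger_force: 8.4
```

play_rows(plan=[[[0,0,0],[0,-0.008,0],-1],[[0,0,0],[0,-0.016,0],-1],[[0,0,0.05],[-0.005,-0.02,-0.03],-1],[[0,0,0.15],[-0.03,-0.022,-0.045],-1],[[0,0,0.245],[-0.065,-0.024,-0.045],-1],[[0,0,0.245],[-0.1,-0.026,-0.045],-1],[[0,0,0.245],[-0.109,-0.026,-0.045],-1],[[0,0,0.245],[-0.109,-0.026,-0.045],-1]])

```text
t: 10.25
tool_pos: [0.4792, 0.0255, 0.184]
orientation: [3.141, -0.0, 1.342]
contact_force: [0.6, 0.1, 0.3]
grip_width: -0.0001
finger_force: 0.0
```

```bash
python3 - <<'E'
from h import *
np.set_printoptions(precision=4,suppress=True)
q=[.5262,.0866,.0182]
k=manip.get_calibration('wrist'); im=cap('wrist','w3'); s=manip.get_state(); print(s['tool_pos'],s['orientation'])
o=im[:,:,::-1].copy()
def L(P,col):
    p=np.round(proj(k,toW(q,np.array(P)))).astype(int); cv2.polylines(o,[p],False,col,1)
L([[-.019,-.006,.072],[-.019,.104,.072]],(0,0,255))
L(cyl(-.031,-.064,.044,.089,.089),(0,0,255)); 
a=.245;d=np.array([-np.cos(a),np.sin(a)]);t=np.array([np.sin(a),np.cos(a)]);c=np.array([-.031,-.064])
L([list(c+d*u+t*w)+[.089] for u,w in((-.04,-.017),(-.04,.017),(.04,.017),(.04,-.017),(-.04,-.017))],(0,255,0))
cv2.imwrite('pics/w3o.png',cv2.resize(o[120:360,160:480],(800,600),interpolation=3))
P=c+d*.02; w=toW(q,np.array([[P[0],P[1],.15]]))[0]-s['tool_pos']; y=s['orientation'][2]
print('tool delta',np.cos(y)*w[0]+np.sin(y)*w[1],np.sin(y)*w[0]-np.cos(y)*w[1],-w[2],'dyaw tool',y-(1.589-a))
E
```

```text
[0.4793 0.0264 0.184 ] [ 3.1409 -0.0004  1.3425]
tool delta -0.0003804832854453655 -0.0023896950388544577 0.03399452710680523 dyaw tool -0.0014550993801001333
```

View pics/w3o.png

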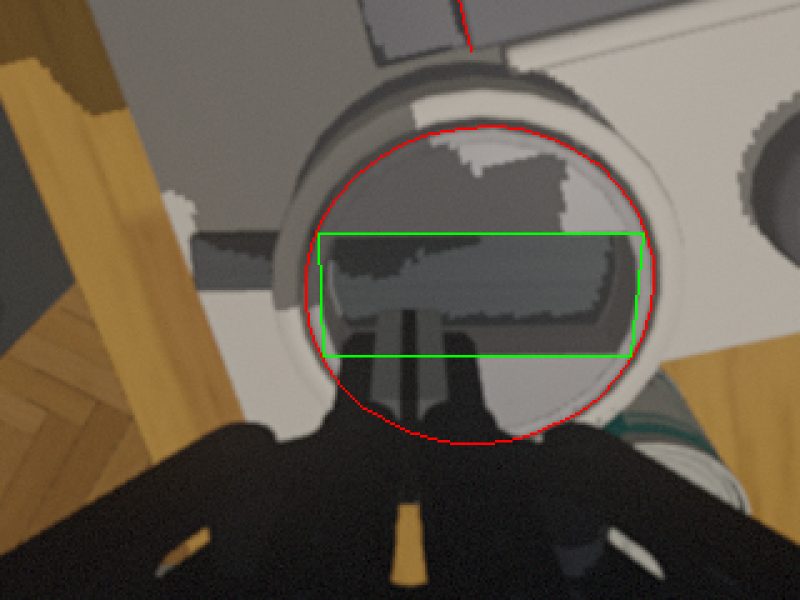

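play_rows(plan=[[[0,0,0],[0,-0.002,0.008],-1],[[0,0,0],[0,-0.002,0.016],-1],[[0,0,0],[0,-0.002,0.022],-1],[[0,0,0],[0,-0.002,0.027],-1],[[0,0,0],[0,-0.002,0.031],-1],[[0,0,0],[0,-0.002,0.034],-1],[[0,0,0],[0,-0.002,0.034],-1],[[0,0,0],[0,-0.002,0.034],-1]])

```text
t: 11.1
tool_pos: [0.4774, 0.0269, 0.15]
orientation: [3.141, -0.0, 1.344]
contact_force: [0.0, 0.3, -0.5]
grip_width: -0.0001
finger_force: 0.0
```

```bash
cat > arc.py <<'E'
from h import *
s=manip.get_state(); print(s['tool_pos'],s['orientation'][2],s['contact_force'])
q=[.5262,.0866,.0182]; y=1.344; p0=np.array([.4769,.0265])
for a in np.arange(.245,1.72,.12):
    d=np.array([-np.cos(a),np.sin(a)]);t=np.array([np.sin(a),np.cos(a)])
    P=np.array([-.031,-.064])+.02*d+.007*t; w=toW(q,np.array([[*P,0]]))[0,:2]-p0
    print(round(a,3),'rz',round(a-.245,3),'x %.4f y %.4f'%(np.cos(y)*w[0]+np.sin(y)*w[1],np.sin(y)*w[0]-np.cos(y)*w[1]))
E
python3 arc.py
```

```text
[0.47735502 0.026933   0.15003731] 1.3437178898340352 [ 0.04077295  0.29326144 -0.49285178]
0.245 rz 0.0 x 0.0070 y -0.0000
0.365 rz 0.12 x 0.0094 y 0.0010
0.485 rz 0.24 x 0.0116 y 0.0022
0.605 rz 0.36 x 0.0136 y 0.0037
0.725 rz 0.48 x 0.0155 y 0.0055
0.845 rz 0.6 x 0.0171 y 0.0074
0.965 rz 0.72 x 0.0185 y 0.0096
1.085 rz 0.84 x 0.0196 y 0.0118
1.205 rz 0.96 x 0.0204 y 0.0142
1.325 rz 1.08 x 0.0210 y 0.0167
1.445 rz 1.2 x 0.0212 y 0.0192
1.565 rz 1.32 x 0.0211 y 0.0218
1.685 rz 1.44 x 0.0208 y 0.0243
```

play_rows(plan=[[[0,0,0],[0.004,0,0],-1],[[0,0,0],[0.007,0,0],-1],[[0,0,0.12],[0.0094,0.001,0],-1],[[0,0,0.24],[0.0116,0.0022,0],-1],[[0,0,0.36],[0.0136,0.0037,0],-1],[[0,0,0.48],[0.0155,0.0055,0],-1],[[0,0,0.6],[0.0171,0.0074,0],-1],[[0,0,0.6],[0.0171,0.0074,0],-1]])

```text
t: 11.9
tool_pos: [0.4882, 0.0412, 0.1501]
orientation: [3.14, 0.002, 0.739]
contact_force: [-2.8, -7.2, 1.4]
grip_width: -0.0001
finger_force: 3.3
```

```bash
sed -i 's/y=1.344.*/y=.744; p0=np.array([.48821,.04160])/' arc.py; python3 - <<'E'
import numpy as np
y=1.344;x,yy=.0171,.0074
print(.4769+np.cos(y)*x+np.sin(y)*yy,.0265+np.sin(y)*x-np.cos(y)*yy)
E
python3 arc.py
```

```text
0.487955554598486 0.04149815697077127
[0.48824475 0.04117453 0.15009502] 0.738744967680639 [-2.81009235 -7.19886851  1.38206754]
0.245 rz 0.0 x -0.0128 y -0.0005
0.365 rz 0.12 x -0.0103 y -0.0011
0.485 rz 0.24 x -0.0077 y -0.0013
0.605 rz 0.36 x -0.0052 y -0.0012
0.725 rz 0.48 x -0.0027 y -0.0008
0.845 rz 0.6 x -0.0002 y -0.0001
0.965 rz 0.72 x 0.0021 y 0.0009
1.085 rz 0.84 x 0.0043 y 0.0022
1.205 rz 0.96 x 0.0064 y 0.0037
1.325 rz 1.08 x 0.0082 y 0.0054
1.445 rz 1.2 x 0.0098 y 0.0074
1.565 rz 1.32 x 0.0112 y 0.0095
1.685 rz 1.44 x 0.0123 y 0.0118
```

play_rows(plan=[[[0,0,0.12],[0.0023,0.001,0],-1],[[0,0,0.24],[0.0045,0.0023,0],-1],[[0,0,0.36],[0.0066,0.0038,0],-1],[[0,0,0.48],[0.0084,0.0055,0],-1],[[0,0,0.6],[0.01,0.0075,0],-1],[[0,0,0.72],[0.0114,0.0096,0],-1],[[0,0,0.72],[0.0114,0.0096,0],-1],[[0,0,0.72],[0.0114,0.0096,0],-1]])

```text
t: 12.7
tool_pos: [0.5029, 0.0252, 0.1493]
orientation: [-3.13, 0.003, 0.046]
contact_force: [-6.4, -1.9, -0.6]
grip_width: 0.0002
finger_force: 3.1
```

```bash
python3 - <<'E'
from h import *
np.set_printoptions(precision=4,suppress=True)
s=manip.get_state()
for a in s: print(a,s[a])
im=cap('wrist','w4'); cv2.imwrite('pics/w4c.png',cv2.resize(im[100:400,120:520,::-1],(800,600),interpolation=3))
s=manip.get_state(); print(s['tool_pos'],s['orientation'])
E
```

```text
t 12.7
joint_pos [ 0.0453 -0.0238 -0.236   1.3621  0.0115  3.141 ]
joint_velocities [ 0.0059 -0.0016 -0.0004 -0.0019 -0.0064  0.003 ]
effort [  1.1501 -45.4035  49.6566  -2.6016   0.8951  -0.1051]
tool_pos [0.5029 0.0252 0.1493]
orientation [-3.1301  0.0035  0.0459]
contact_force [-6.426  -1.9396 -0.6106]
moment [-0.6257  1.274  -0.0541]
finger_force 3.0976414618635317
grip_width 0.00021057229803139006
[0.5029 0.0253 0.1493] [-3.1304  0.0034  0.046 ]
```

View pics/w4c.png

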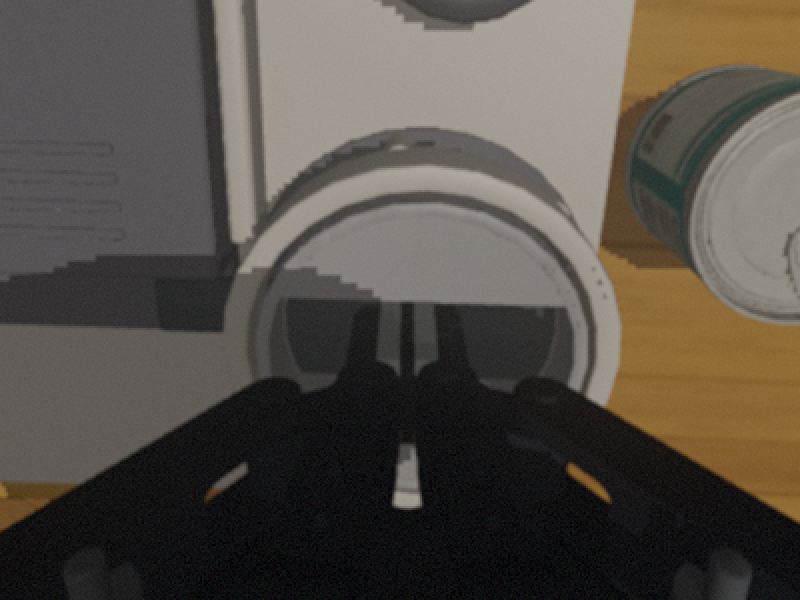

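play_rows(plan=[[[0,0,0],[-0.003,0,0],-1],[[0,0,0],[-0.005,0,0],-1],[[0,0,0],[-0.005,0,-0.01],-1],[[0,0,0],[-0.005,0,-0.025],-1],[[0,0,0],[-0.005,0,-0.05],-1],[[0,0,-0.1],[-0.005,0,-0.07],-1],[[0,0,-0.15],[-0.005,0,-0.07],-1],[[0,0,-0.15],[-0.005,0,-0.07],-1]])

```text
t: 13.55
tool_pos: [0.4997, 0.0246, 0.222]
orientation: [-3.13, -0.005, 0.197]
contact_force: [0.5, 1.0, -1.4]
grip_width: 0.0001
finger_force: 0.0
```

```bash
python3 - <<'E'
from h import *
np.set_printoptions(precision=4,suppress=True)
q=[.5262,.0866,.0182]
k=manip.get_calibration('wrist'); im=cap('wrist','w5'); s=manip.get_state(); print(s['tool_pos'],s['orientation'],s['joint_pos'][5],s['contact_force'])
o=im[:,:,::-1].copy(); o=cv2.resize(o,None,fx=2.5,fy=2.5,interpolation=3)
def L(P,col):
    p=np.round(proj(k,toW(q,np.array(P)))*2.5).astype(int); cv2.polylines(o,[p],False,col,1)
L([[-.019,-.006,.072],[-.019,.104,.072]],(0,0,255))
c=np.array([-.031,-.064])
for a,col in((1.571,(0,255,0)),(1.45,(0,0,255))):
    d=np.array([-np.cos(a),np.sin(a)]);t=np.array([np.sin(a),np.cos(a)])
    L([list(c+d*u+t*w)+[.089] for u,w in((-.04,-.017),(-.04,.017),(.04,.017),(.04,-.017),(-.04,-.017))],col)
    L([list(c+d*u+t*w)+[.066] for u,w in((.055,-.009),(.08,-.009),(.08,.009),(.055,.009))],col)
p=np.round(proj(k,toW(q,np.array([[-.031,-.03,.08]])))[0]*2.5).astype(int)
x,y=max(p[0]-400,0),max(p[1]-300,0); cv2.imwrite('pics/w5o.png',o[y:y+600,x:x+800])
E
```

```text
[0.4994 0.0246 0.2211] [-3.1298 -0.0033  0.1955] 2.9901265336073792 [-0.3756 -0.3175  0.4072]
```

View pics/w5o.png

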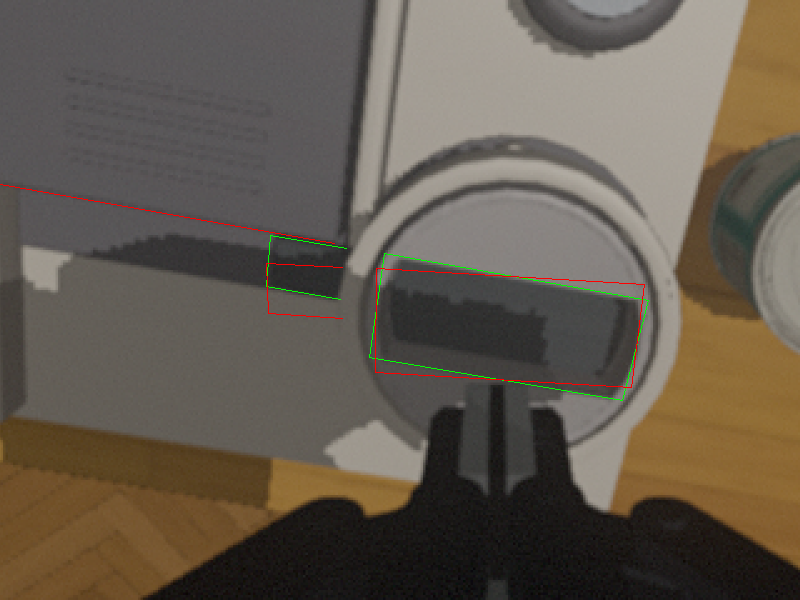

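```bash
python3 - <<'E'
from h import *
q=[.5262,.0866,.0182]
k=manip.get_calibration('wrist'); g=cv2.GaussianBlur(cv2.imread('pics/w5.png',0).astype(np.float32),(0,0),.7)
c=np.array([-.031,-.064])
for sgn in (1,-1):
  for lo,hi in ((-.03,.03),(-.03,.0),(0,.03)):
    pts=[]
    for u in np.linspace(lo,hi,25):
        w=sgn*np.linspace(.010,.024,57)
        P=np.c_[c[0]+w,np.full_like(w,c[1]+u),np.full_like(w,.089)]
        p=proj(k,toW(q,P)).astype(np.float32)
        v=cv2.remap(g,p[:,:1],p[:,1:],cv2.INTER_LINEAR).ravel(); i=np.argmax(np.abs(np.diff(v)))
        pts.append((u,(w[i]+w[i+1])/2))
    pts=np.array(pts); m=np.median(pts[:,1]); ok=abs(pts[:,1]-m)<.003
    s=np.polyfit(pts[ok,0],pts[ok,1],1); print(sgn,lo,hi,ok.sum(),'q=%.3f off %.4f'%(np.pi/2+s[0],s[1]))
E
```

```text
1 -0.03 0.03 25 q=1.573 off 0.0165
1 -0.03 0.0 25 q=1.574 off 0.0165
1 0 0.03 25 q=1.581 off 0.0163
-1 -0.03 0.03 13 q=1.579 off -0.0172
-1 -0.03 0.0 11 q=1.505 off -0.0188
-1 0 0.03 16 q=1.631 off -0.0181
```

```bash
python3 -c "
from bench import manip
print(manip.hand_in())"
```

```text
the job is handed in; nothing more can be done
None
```

I pushed the cover home against its stop (about 17 N at the stop), then turned the fastener to its locked stop (about 1.57 rad in the last picture), and handed in at about 14 s with the hand raised clear; the hand-in did not report a verdict.

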